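Clip the slim rolling pin into its sprung holder

ROBOT

A 6-joint arm with a two-finger parallel gripper is mounted at the origin on the work surface. World frame = base frame: x ahead of the robot, y to its left, z up, the work surface at z = 0. Lengths are in m, angles in rad, forces in N, time in s.
With the tool pointing down it reaches from about 0.3 to 0.95 m from the base axis. Payload 3.1 kg.
Tool frame: the origin (TCP) lies between the finger pads, 19 mm behind the fingertips; this is the grasp point; z points along the fingers, y is the line along which they close (so a half turn about z gives the same grasp; the last joint's range is limited). The gripper opens to 85 mm and grips with 20 to 120 N. Pads are 22 mm wide; open, the fingers measure 114 mm over their backs; the gripper's body (76 mm by 85 mm) begins 54 mm behind the grasp point. The pads swing forward as they close: fully open they stand 13 mm farther back than shut.
Start: joints at [1.136, 0.308, 1.634, -0, 1.2, -0.07], TCP at [0.223, 0.584, 0.25] pointing down, gripper open.
Joint ranges: [-3.06, 3.06], [-0.79, 1.96], [0.05, 2.63], [-1.19, 4.34], [0.05, 2.64], [-2.94, 2.94]. Speed limits (rad/s): [2.79, 2.79, 3.14, 3.14, 3.14, 3.14].

INTERFACE

Orientations are given as a 3x3 rotation matrix whose columns are the frame's x, y, z axes.
In Python, from station import manip gives the robot as it stands.
- The arm moves only by the tool carry_out, never from a script. Its argument "rows" is a list of rows, each a list of 7 numbers: the turn, a rotation vector about the tool's x, y, z normalised to -1 to 1, where 1 is pi rad, then the shift along the tool's x, y, z normalised to -1 to 1, where 1 is 150 mm, then the opening, from -1 (shut) to 1 (fully open). In form: [[wx, wy, wz, tx, ty, tz, grip], ...]. A call has 1 to 12 rows; each row shifts and turns the commanded pose from where the row before left it, along the tool's axes as they then stand; what a row does not reach is not made up. A row lasts 1/12 s, in which the tool goes at most 41.7 mm and 7.16 degrees, less where a joint would pass 70% of its speed; a pose out of reach is approached as far as the arm can. A call with a number of a shift or a turn outside -1 to 1 is refused whole. A call with a gripper value outside its range is refused whole. The fingers move at their own pace and stop on an object; "newtons" is the grip in N (left out, the last holds). Time passes only in rows, so rows that do not move let the fingers close. It gives the time, the measured TCP pose, the force, the opening and the grip force at its end, in the units of the state.
- manip.sense(): the state, without advancing time (a new reading comes with each control period).
- manip.grab_frame(name): name is "scene" or "top" or "wrist"; returns a dict with "pixels" (480x640x3 uint8, red, green, blue), "fx", "fy", "cx", "cy" (pixels), "dist" ([k1, k2, p1, p2, k3] as OpenCV has them; the pictures are not rectified), "camera_from_world" (4x4, takes a point from world to camera coordinates). Camera axes: x right, y down, z forward; pixel columns grow to the right and rows downward; lengths in m; the calibration is good to about 2 mm. A picture is of the moment at which its call begins. There is no depth.
- manip.close_job(): hands the job in; it is judged then, once.
The state is a dict: "clock": time; "joint_pos": joint angles; "qd": joint speeds; "joint_torque": joint torques, N m; "position": TCP position; "orientation": TCP orientation; "wrist_force": force on the tool from outside, world axes, zero at the start; "ft_torque": the same for the moment, N m; "finger_gap": finger opening in m; "grasp_force": force on a finger pad.
Only numpy, scipy, OpenCV 4.12 (cv2) and the standard library are available. Lean on these libraries where they do the work, as an engineer would, in place of code of your own. Each camera call takes 0.05 s, during which the arm holds its last target. There are 200 camera calls.

TASK

Put the clean rolling pin away: take the slim, straight one from the draining tray and press it down, square to the sloping holder under the rail, past the sprung jaw with the hand still on it, until it is fully home in both forks, about centred, with the jaw closed over it. Let go of it, and leave the rolling pin with the thick barrel and the other things on the counter where they are.

Things in the scene. Friction and masses are not known exactly. Their poses are not given: they have to be found in the camera images.
- pin: Slim rolling pin of light wood: a plain straight cylinder, 24 mm in diameter and 190 mm long, 50 to 105 g. Origin at its middle, its y axis along its length. It starts lying level in one of the tray's two places, its axis 47 mm above the counter, resting in open V notches 68 mm either side of the tray's middle, free between them.
- barrel_pin: The other rolling pin of the same wood, to be left alone: a thick barrel 44 mm in diameter and 90 mm long between two handles 24 mm in diameter, 200 mm over all. Origin at its middle, y axis along its length. It lies in the tray's other place.
- tray: Fixed white draining tray, 200 mm (x) by 210 mm (y), floor 6 mm thick, rim 14 mm high. Origin at the centre of its underside. Its two places run along its y axis at x = -55 and x = +55 mm; each has two V-notched supports, 12 mm wide, at y = -68 and +68 mm, tops 47 mm above the counter.
- stand: Fixed wooden stand, base board 180 (x) by 250 (y) by 18 mm. Origin: centre of its underside, x away from the robot. Carries the sloping clip. A steel rail 12 mm thick runs along y over the clip at x = -8, z = 295 mm, on posts at x = 75, y = -115 and 115 mm whose tops bend forward to it; it bars a tool pointing straight down.
- clip: Fork clip on the stand, tilted 30 degrees towards the robot. Origin: middle of the pin when fully home, 100 mm above the counter over the stand's origin. y: level, along the seated pin. z: square out of the clip, up and towards the robot, opposite to the push. x: up the slope. Two black forks 14 mm wide at y = -55 and 55 mm: floor z = -12 mm; fixed prong on the low side, face x = -12.5 mm.
- mouth (a point): Centre of the mouth of the forks, 33 mm out from the pin's home position along the clip's z, axes as the clip's. The mouth is 41 mm wide there, narrowing to the home position. Between the forks (within 45 mm of the middle along y) all is free down to a bar at clip x = 19, z = -28 mm and the back board at clip z = -45 mm.
- jaw (a joint): Hinge of the grey sprung jaw on the clip's +x side, two arms moving as one; hinge along the clip's y at x = 6, z = -32 mm. Rad: 0 closed, grows as it is pushed back up the slope, stop at 0.5. The pin passing its nose (x = 11, z = 12 mm) pushes it to about 0.1, then it snaps shut. The press takes about 5 to 20 N.
- soap: Bystander: clear dish soap bottle, 64 mm in diameter, 180 mm tall, standing. Origin at the centre of its underside, z up its height.
- jar: Bystander: amber jar with black lid, 72 mm in diameter, 100 mm tall. Origin at the centre of its underside, z up its height.
Things that resemble listed ones, but are neither listed nor needed, are in the scene too. Leave any black or red look-alike of the pin alone.

How it is judged:
On the way:
1. the slim pin, pressed by the fingers, pushes the sprung jaw back (value of joint jaw above 0.04 rad and contact force between pin and clip above 0.5 N and contact force between the fingers and pin above 0.5 N).
At the end, for the whole second after the job is handed in: The slim pin rests in both forks: middle within 5 mm of home across the clip and in depth, 30 mm along it, axis within 4.5 degrees; jaw shut (under 0.04 rad); barrel pin, soap and jar within 30 mm of their starts, the last two upright (within 17 degrees) (x of pin in the frame of clip between -0.005 and 0.005 m and z of pin in the frame of clip between -0.005 and 0.005 m and y of pin in the frame of clip between -0.03 and 0.03 m and angle between the y axis of pin and the y axis of clip, either way round below 0.08 rad and value of joint jaw below 0.04 rad and linear speed of pin below 0.02 m/s and distance of each of barrel_pin, soap, jar from where it was at the start of the episode below 0.03 m and angle between each of soap, jar's own z axis and vertical below 0.3 rad); the robot touches nothing.
It fails at once if the barrel pin, soap or jar is shifted by more than 40 mm or tipped over (distance of any of barrel_pin, soap, jar from where it was at the start of the episode above 0.04 m or angle between any of soap, jar's own z axis and vertical above 0.5 rad).
It also fails if it takes over 53 s, if anything falls off the work surface, if the arm or the gripper's body presses on something with over 40 N, if the wrist force passes 120 N, or if a joint passes its speed limit or range.

## Working session

There is one attempt and no reset: what is moved stays moved. The work goes in short steps, Python scripts to look and compute and a tool call to move; the robot and the scene stay as the last step left them, time stands still between calls to the robot, and variables do not carry over. Pictures are saved under pics/ and viewed, at most 10 in all, crops included, and the job is handed in when it is done.

Besides the shell and the picture viewer there is one more tool, called as name(argument=value, ...), one argument or row to a line, values as JSON. carry_out: Moves the arm, as the interface text tells. Its arguments: {"type":"object","properties":{"rows":{"type":"array"},"newtons":{"type":"number"}},"required":["rows"]}

```bash
mkdir -p pics; ls
python3 - <<'E'
from station import manip
import cv2,numpy as np
s=manip.sense()
for k in('position','orientation','finger_gap','clock'):print(k,np.round(s[k],3))
for n in('scene','top'):
    f=manip.grab_frame(n);cv2.imwrite(f'pics/{n}0.png',f['pixels'][:,:,::-1]);T=f['camera_from_world'];print(n,f['fx'],f['cx'],f['cy'],f['dist'],np.round(T,3).tolist(),np.round(-T[:3,:3].T@T[:3,3],3))
E
```

```text
pics
position [0.223 0.583 0.249]
orientation [[-0.934  0.357 -0.001]
 [ 0.357  0.934 -0.002]
 [ 0.    -0.002 -1.   ]]
finger_gap 0.086
clock 0.0
scene 518.2609595415774 313.4756627553851 236.25107933239758 [-0.04477691  0.          0.          0.          0.        ] [[-0.553, 0.833, 0.019, 0.25], [0.473, 0.333, -0.816, -0.16], [-0.686, -0.442, -0.578, 1.781], [0.0, 0.0, 0.0, 1.0]] [1.436 0.632 0.893]
top 477.10480493798906 318.5156482106284 238.8980383077157 [-0.02062286  0.          0.          0.          0.        ] [[0.009, -1.0, 0.006, 0.002], [-0.999, -0.009, -0.053, 0.518], [0.053, -0.006, -0.999, 1.115], [0.0, 0.0, 0.0, 1.0]] [0.458 0.014 1.141]
```

View pics/scene0.png

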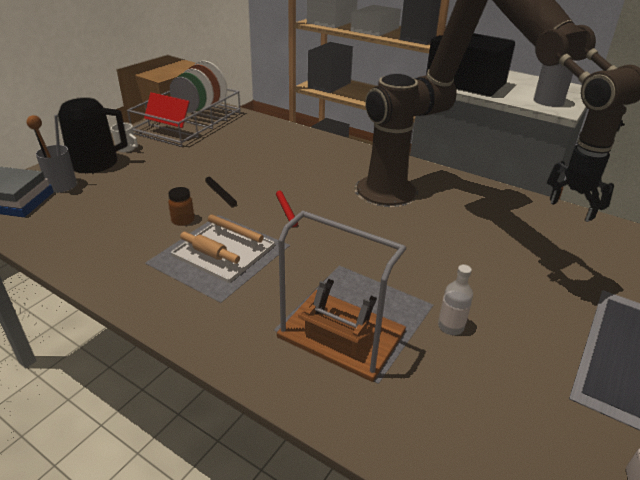

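View pics/top0.png

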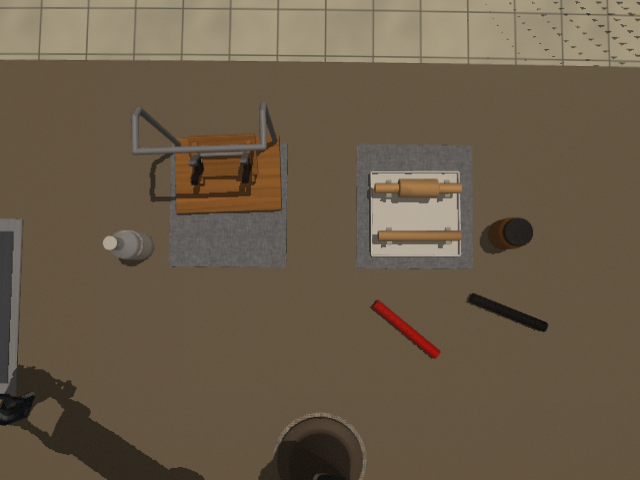

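The top view shows the slim pin at about (420,236), the barrel pin at (418,188), the stand board at (228,173), the rail at (200,150), the soap at (132,245) and the jar at (515,233). The scene view agrees, with the slim pin at (235,228) and the clip at (345,305). Next I'll measure the pin and the stand.

```bash
cat > h.py <<'E'
import cv2,numpy as np
from station import manip
def KD(f): return np.array([[f['fx'],0,f['cx']],[0,f['fy'],f['cy']],[0,0,1.]]),np.array(f['dist'])
def ray(f,p):
    K,D=KD(f);u=cv2.undistortPoints(np.array(p,float).reshape(-1,1,2),K,D)[:,0]
    T=np.array(f['camera_from_world']);R=T[:3,:3]
    return -R.T@T[:3,3],np.c_[u,np.ones(len(u))]@R
def onz(f,p,z):
    c,d=ray(f,p);return c+d*((z-c[2])/d[:,2])[:,None]
def proj(f,P):
    K,D=KD(f);T=np.array(f['camera_from_world'])
    return cv2.projectPoints(np.array(P,float).reshape(-1,3),cv2.Rodrigues(T[:3,:3])[0],T[:3,3],K,D)[0][:,0]
def rect(m):
    c=max(cv2.findContours(m.astype(np.uint8),cv2.RETR_EXTERNAL,cv2.CHAIN_APPROX_NONE)[0],key=cv2.contourArea)
    return cv2.minAreaRect(c),c
def axis(m):
    """mid-edge ends of the long axis of the blob"""
    b=cv2.boxPoints(rect(m)[0]);e=[(b[i]+b[(i+1)%4])/2 for i in range(4)]
    return np.array([e[0],e[2]] if np.linalg.norm(e[0]-e[2])>np.linalg.norm(e[1]-e[3]) else [e[1],e[3]])
def win(m,x0,x1,y0,y1):
    o=np.zeros_like(m);o[y0:y1,x0:x1]=m[y0:y1,x0:x1];return o
E
python3 - <<'E'
from h import *
f=manip.grab_frame('top');g=manip.grab_frame('scene')
H=cv2.cvtColor(f['pixels'],cv2.COLOR_RGB2HSV);h,s,v=cv2.split(H)
wood=(h<22)&(s>100)&(v>90)
pm=win(wood,370,470,222,250);a=axis(pm);P=onz(f,a,.047)
print('pin px',a,'\n',P.round(4),np.linalg.norm(P[0]-P[1]),P.mean(0))
bm=win(wood,365,475,170,205);a=axis(bm);P=onz(f,a,.047);print('barrel',P.round(4))
wm=win((s<50)&(v>120),360,470,160,265);r,_=rect(wm);print('tray',r,onz(f,[r[0]],.014))
w=win((h<22)&(s>130)&(v>60),160,300,120,225);r,c=rect(cv2.morphologyEx(w.astype(np.uint8),cv2.MORPH_CLOSE,np.ones((15,15))));b=cv2.boxPoints(r)
print('board',r,'\n',b,'\n',onz(f,b,.018).round(4))
gs=cv2.cvtColor(g['pixels'],cv2.COLOR_RGB2HSV)
w=win((gs[...,0]<22)&(gs[...,1]>100)&(gs[...,2]>90),205,270,210,243)
# slim pin in scene
n,l,st,ce=cv2.connectedComponentsWithStats(w.astype(np.uint8));print(st,ce)
print('proj pin ends in scene',proj(g,onz(f,axis(pm),.047)))
big=cv2.resize(f['pixels'][90:230,120:300],None,fx=4,fy=4,interpolation=cv2.INTER_CUBIC)
cv2.imwrite('pics/c1.png',big[:,:,::-1])
big=cv2.resize(g['pixels'][200:380,270:440],None,fx=3.3,fy=3.3,interpolation=cv2.INTER_CUBIC)
cv2.imwrite('pics/c2.png',big[:,:,::-1])
E
```

```text
pin px [[461.  235.5]
 [378.  235.5]] 
 [[ 0.5266 -0.3212  0.047 ]
 [ 0.5248 -0.1295  0.047 ]] 0.19172631940630872 [ 0.52570687 -0.22532768  0.047     ]
barrel [[ 0.6381 -0.322   0.047 ]
 [ 0.6366 -0.1802  0.047 ]]
tray ((416.0, 224.5), (63.0, 90.0), 90.0) [[ 0.55383195 -0.22409845  0.014     ]]
board ((227.451171875, 172.98544311523438), (77.50806427001953, 105.36454772949219), 88.15238952636719) 
 [[173.54681 135.9501 ]
 [278.85657 132.55301]
 [281.35553 210.02078]
 [176.04578 213.41788]] 
 [[0.7602 0.3552 0.018 ]
 [0.7706 0.1039 0.018 ]
 [0.5848 0.0955 0.018 ]
 [0.5745 0.3444 0.018 ]]
[[     0      0    640    480 306771]
 [   208    214     54     28    384]
 [   205    237     13      6     45]] [[319.62233066 239.51516604]
 [234.69270833 227.28125   ]
 [209.24444444 240.37777778]]
proj pin ends in scene [[209.54058155 217.22362529]
 [260.7818429  238.5749589 ]]
```

View pics/c1.png

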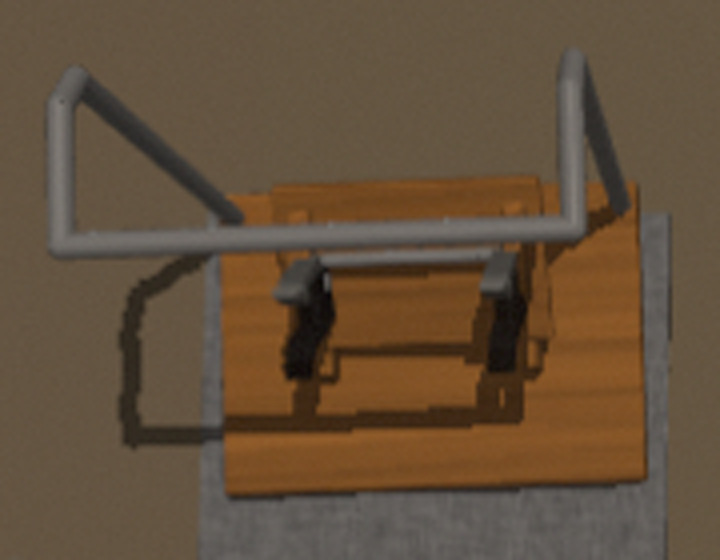

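View pics/c2.png

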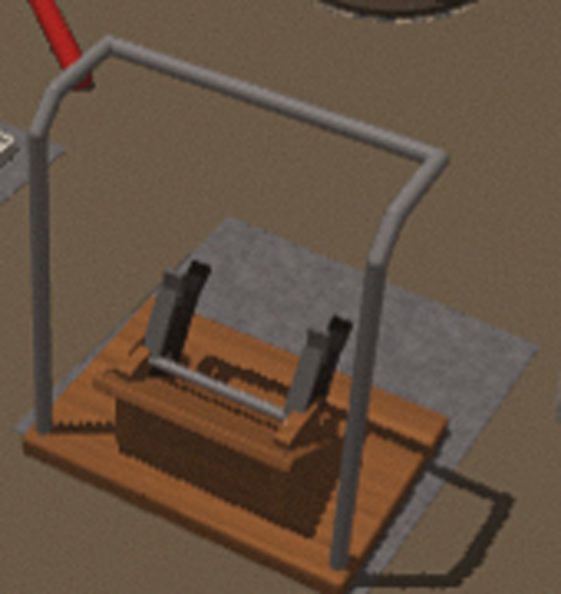

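The crops show the rail centreline from top px (135,151) to (264.5,147) and the front board corners at about (177,213) and (281.5,210). In the scene view the rail ends are at (303,214) and (403,248), and the near board corner is at (405.5,329). I'll work out the stand pose from these points in both views.

Run:
```python
from h import *
from scipy.optimize import least_squares
f=manip.grab_frame('top');g=manip.grab_frame('scene')
M=np.array([[-90,125,18],[-90,-125,18],[-8,115,295],[-8,-115,295]])/1e3
pt=np.array([[177,213.2],[281.5,209.7],[135,151.2],[264.5,147.2]])
ps=np.array([[405.5,328.8],[303.3,213.6],[403.3,247.6]]);Ms=M[[0,3,2]]
W=lambda p,m:np.c_[m[:,0]*np.cos(p[2])-m[:,1]*np.sin(p[2])+p[0],m[:,0]*np.sin(p[2])+m[:,1]*np.cos(p[2])+p[1],m[:,2]]
def r(p):return np.r_[(proj(f,W(p,M))-pt).ravel(),(proj(g,W(p,Ms))-ps).ravel()]
o=least_squares(r,[.67,.225,.04]);p=o.x;print('stand',p.round(4),o.fun.round(1))
print('board front mid direct',onz(f,pt[:2],.018).round(4));print('rail direct',onz(f,pt[2:],.295).round(4))
c,s=np.cos(p[2]),np.sin(p[2])
Rz=np.array([[c,-s,0],[s,c,0],[0,0,1]]);t=-np.pi/6
Ry=np.array([[np.cos(t),0,np.sin(t)],[0,1,0],[-np.sin(t),0,np.cos(t)]])
R=Rz@Ry;O=np.array([p[0],p[1],.1])
print(R.round(3),O.round(4))
np.savez('clip.npz',R=R,O=O,yaw=p[2])
# predicted: fork prong/jaw pixels
for q in([0,0,0],[-.012,.055,.0],[-.012,-.055,0],[.011,.055,.012],[.011,-.055,.012]):
    w=O+R@np.array(q);print(q,w.round(3),((proj(f,w)[0]-[120,90])*4).round(0),((proj(g,w)[0]-[270,200])*3.3).round(0))
```

```text
stand [0.6706 0.2239 0.0381] [-1.4 -0.4 -0.2  0.1  0.6 -0.5 -0.9 -0.2  0.7 -2.8 -0.6 -0.6 -0.9  0.4]
board front mid direct [[0.5751 0.3421 0.018 ]
 [0.5856 0.0952 0.018 ]]
rail direct [[0.6574 0.3395 0.295 ]
 [0.6666 0.107  0.295 ]]
[[ 0.865 -0.038 -0.5  ]
 [ 0.033  0.999 -0.019]
 [ 0.5    0.     0.866]] [0.6706 0.2239 0.1   ]
[0, 0, 0] [0.671 0.224 0.1  ] [404. 306.] [242. 339.]
[-0.012, 0.055, 0.0] [0.658 0.279 0.094] [307. 330.] [321. 367.]
[-0.012, -0.055, 0] [0.662 0.169 0.094] [505. 324.] [180. 308.]
[0.011, 0.055, 0.012] [0.672 0.279 0.116] [296. 297.] [314. 355.]
[0.011, -0.055, 0.012] [0.676 0.169 0.116] [499. 291.] [171. 296.]
```

carry_out(
  rows=[
    [0,0,0.038,0,0,-0.03,1],
    [0,0,0.038,0,0,-0.03,1],
    [0,0,0.038,0,0,-0.03,1],
    [0,0,0.038,0,0,-0.03,1],
    [0,0,0.038,0,0,-0.03,1],
    [0,0,0.038,0,0,-0.03,1],
    [0,0,0.038,0,0,-0.03,1],
    [0,0,0.038,0,0,-0.03,1],
    [0,0,0.038,0,0,-0.03,1],
    [0,0,0.038,0,0,-0.03,1],
  ],
  newtons=80,
)

```text
clock: 1.13
position: [0.223, 0.5838, 0.2951]
orientation: [[-0.006, 1.0, -0.0], [1.0, 0.006, -0.0], [-0.0, -0.0, -1.0]]
wrist_force: [0.2, -0.4, -0.4]
finger_gap: 0.0853
grasp_force: 0.0
```

carry_out(
  rows=[
    [0,0,0,-0.225,0.084,0,1],
    [0,0,0,-0.225,0.084,0,1],
    [0,0,0,-0.225,0.084,0,1],
    [0,0,0,-0.225,0.084,0,1],
    [0,0,0,-0.225,0.084,0,1],
    [0,0,0,-0.225,0.084,0,1],
    [0,0,0,-0.225,0.084,0,1],
    [0,0,0,-0.225,0.084,0,1],
    [0,0,0,-0.225,0.084,0,1],
    [0,0,0,-0.225,0.084,0,1],
    [0,0,0,-0.225,0.084,0,1],
    [0,0,0,-0.225,0.084,0,1],
  ],
)

```text
clock: 2.13
position: [0.3793, 0.1791, 0.2952]
orientation: [[-0.013, 1.0, 0.001], [1.0, 0.013, 0.0], [0.0, 0.001, -1.0]]
wrist_force: [-0.1, 1.6, 0.3]
finger_gap: 0.0857
grasp_force: 0.0
```

carry_out(
  rows=[
    [0,0,0,-0.225,0.084,0,1],
    [0,0,0,-0.225,0.084,0,1],
    [0,0,0,-0.225,0.084,0,1],
    [0,0,0,-0.225,0.084,0,1],
    [0,0,0,-0.225,0.084,0,1],
    [0,0,0,-0.225,0.084,0,1],
    [0,0,0,-0.225,0.084,0,1],
    [0,0,0,-0.225,0.084,0,1],
    [0,0,0,-0.225,0.084,0,1],
    [0,0,0,-0.225,0.084,0,1],
    [0,0,0,-0.225,0.084,0,1],
    [0,0,0,-0.225,0.084,0,1],
  ],
)

```text
clock: 3.13
position: [0.5356, -0.2242, 0.2949]
orientation: [[-0.012, 1.0, 0.0], [1.0, 0.012, 0.0], [0.0, 0.0, -1.0]]
wrist_force: [0.6, 0.1, 0.8]
finger_gap: 0.0855
grasp_force: 0.0
```

carry_out(
  rows=[
    [0,0,0,0,-0.033,0.15,1],
    [0,0,0,0,-0.033,0.15,1],
    [0,0,0,0,0,0.15,1],
    [0,0,0,0,0,0.15,1],
    [0,0,0,0,0,0.15,1],
    [0,0,0,0,0,0,1],
  ],
)

```text
clock: 3.63
position: [0.5217, -0.2208, 0.1773]
orientation: [[-0.012, 1.0, -0.009], [1.0, 0.012, 0.005], [0.005, -0.009, -1.0]]
wrist_force: [-0.6, -0.1, -0.6]
finger_gap: 0.0855
grasp_force: 0.0
```

Run:
```python
from h import *
f=manip.grab_frame('wrist');cv2.imwrite('pics/w1.png',f['pixels'][:,:,::-1])
s=manip.sense();print(s['position'].round(4) if hasattr(s['position'],'round') else s['position'])
print(proj(f,[[.5266,-.3212,.047],[.5248,-.1295,.047]]))
```

```text
[ 0.5231 -0.2214  0.1797]
[[328.66614343 345.71261371]
 [330.78561653 111.31521252]]
```

View pics/w1.png

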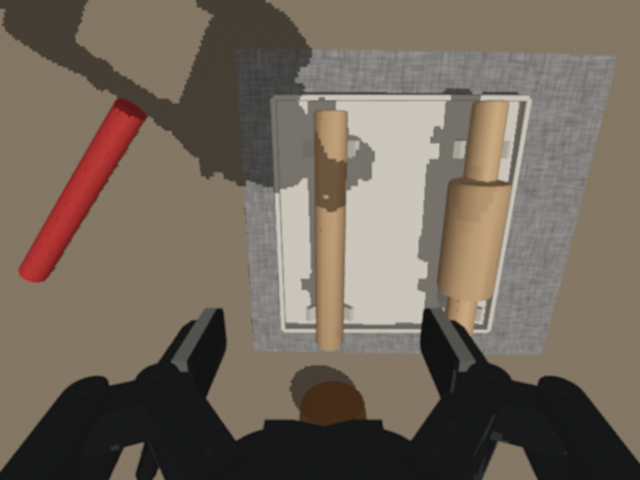

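The wrist view shows the slim pin at column ~330, rows 111 to 348, which matches the prediction (330, 111–346). The barrel pin is to the right at ~475, clear of the fingers. Now I'll descend.

carry_out(
  rows=[
    [0,0,0,-0.015,0.01,0.143,1],
    [0,0,0,-0.01,0.01,0.143,1],
    [0,0,0,0,0,0.143,1],
    [0,0,0,0,0,0.143,1],
    [0,0,0,0,0,0.143,1],
    [0,0,0,0,0,0.143,1],
    [0,0,0,0,0,0,1],
    [0,0,0,0,0,0,1],
    [0,0,0,0,0,0,1],
  ],
)

```text
clock: 4.43
position: [0.5301, -0.227, 0.0559]
orientation: [[-0.012, 1.0, 0.003], [1.0, 0.012, -0.002], [-0.002, 0.003, -1.0]]
wrist_force: [-1.3, 1.1, 0.4]
finger_gap: 0.0855
grasp_force: 0.0
```

carry_out(
  rows=[
    [0,0,0,0,-0.025,0.03,1],
    [0,0,0,0,0,0,1],
    [0,0,0,0,0,0,-1],
    [0,0,0,0,0,0,-1],
    [0,0,0,0,0,0,-1],
    [0,0,0,0,0,0,-1],
    [0,0,0,0,0,0,-1],
    [0,0,0,0,0,0,-1],
    [0,0,0,0,0,0,-1],
    [0,0,0,0,0,0,-1],
    [0,0,0,0,0,0,-1],
    [0,0,0,0,0,0,-1],
  ],
)

```text
clock: 5.43
position: [0.526, -0.2265, 0.0499]
orientation: [[-0.012, 1.0, 0.003], [1.0, 0.012, -0.001], [-0.001, 0.003, -1.0]]
wrist_force: [3.8, 0.8, 2.3]
finger_gap: 0.0215
grasp_force: 78.3
```

carry_out(
  rows=[
    [0,0,0,0,0,-0.1,-1],
    [0,0,0,0,0,-0.2,-1],
    [0,0,0,0,0,-0.22,-1],
    [0,0,0,0,0,-0.22,-1],
    [0,0,0,0,0,-0.22,-1],
    [0,0,0,0,0,-0.22,-1],
    [0,0,0,0,0,-0.22,-1],
    [0,0,0,0,0,-0.22,-1],
    [0,0,0,0,0,-0.1,-1],
    [0,0,0,0,0,0,-1],
  ],
)

```text
clock: 6.27
position: [0.5255, -0.2274, 0.3114]
orientation: [[-0.012, 1.0, 0.004], [1.0, 0.012, -0.004], [-0.004, 0.004, -1.0]]
wrist_force: [0.9, 0.3, -1.0]
finger_gap: 0.0217
grasp_force: 78.4
```

carry_out(
  rows=[
    [0,0,0,0.15,-0.02,0,-1],
    [0,0,0,0.25,-0.02,0,-1],
    [0,0,0,0.27,-0.02,0,-1],
    [0,0,0,0.27,-0.02,0,-1],
    [0,0,0,0.27,-0.02,0,-1],
    [0,0,0,0.27,-0.02,0,-1],
    [0,0,0,0.27,-0.02,0,-1],
    [0,0,0,0.27,-0.02,0,-1],
    [0,0,0,0.27,-0.02,0,-1],
    [0,0,0,0.27,-0.02,0,-1],
    [0,0,0,0.25,-0.02,0,-1],
    [0,0,0,0.15,-0.02,0,-1],
  ],
)

```text
clock: 7.27
position: [0.4805, 0.2196, 0.304]
orientation: [[-0.014, 1.0, -0.006], [1.0, 0.014, -0.002], [-0.001, -0.006, -1.0]]
wrist_force: [0.1, 0.1, -0.3]
finger_gap: 0.0217
grasp_force: 78.4
```

carry_out(
  rows=[
    [-0.02,0,0,0,0,0,-1],
    [-0.03,0,0,0,0,0,-1],
    [-0.03,0,0,0,0,0,-1],
    [-0.03,0,0,0,0,0,-1],
    [-0.03,0,0,0,0,0,-1],
    [-0.027,0,0,0,0,0,-1],
    [0,0,0,0,0,0,-1],
    [0,0,0,0,0,0,-1],
  ],
)

```text
clock: 7.93
position: [0.4806, 0.2162, 0.3036]
orientation: [[-0.013, 0.869, 0.494], [1.0, 0.013, 0.003], [-0.004, 0.494, -0.869]]
wrist_force: [0.9, 0.2, -0.1]
finger_gap: 0.0216
grasp_force: 78.5
```

```bash
cat > go.py <<'E'
import sys
from h import *
from scipy.spatial.transform import Rotation as Ro
def go(out,x=0,y=0):
    """tool move (units of the rows) that brings the TCP to clip (x,y,out), tool square to the clip"""
    c=np.load('clip.npz');s=manip.sense();R=c['R'];Rt=np.c_[R[:,1],R[:,0],-R[:,2]]
    Rn=np.array(s['orientation']);pn=np.array(s['position'])
    q=R.T@(pn-c['O']);print('tcp in clip mm',(q*1e3).round(1),'gap',s['finger_gap'],'F clip',(R.T@np.array(s['wrist_force'])).round(1),'t',s['clock'])
    print('turn',(Ro.from_matrix(Rn.T@Rt).as_rotvec()/np.pi).round(4),'shift now-axes',(Rn.T@(c['O']+R@np.array([x,y,out])-pn)/.15).round(3),'shift after turn',(Rt.T@(c['O']+R@np.array([x,y,out])-pn)/.15).round(3))
if __name__=='__main__':go(*map(float,sys.argv[1:]))
E
python3 go.py .10
```

```text
tcp in clip mm [-62.9  -0.5 271.4] gap 0.02155018724298376 F clip [ 0.7  0.1 -0.5] t 7.9333
turn [-0.0021  0.005  -0.0063] shift now-axes [0.03  0.427 1.14 ] shift after turn [0.003 0.42  1.143]
```

carry_out(
  rows=[
    [-0.002,0.005,-0.0063,0,0,0,-1],
    [0,0,0,0,0.05,0.1,-1],
    [0,0,0,0,0.05,0.15,-1],
    [0,0,0,0,0.06,0.16,-1],
    [0,0,0,0,0.06,0.16,-1],
    [0,0,0,0,0.06,0.16,-1],
    [0,0,0,0,0.06,0.16,-1],
    [0,0,0,0,0.05,0.15,-1],
    [0,0,0,0,0.03,0.1,-1],
    [0,0,0,0,0,0,-1],
    [0,0,0,0,0,0,-1],
  ],
)

```text
clock: 8.85
position: [0.6244, 0.2219, 0.1897]
orientation: [[-0.035, 0.864, 0.502], [0.999, 0.03, 0.02], [0.002, 0.503, -0.864]]
wrist_force: [-0.7, -0.2, -0.3]
finger_gap: 0.0216
grasp_force: 78.5
```

```bash
python3 go.py .053
python3 - <<'E'
from h import *
f=manip.grab_frame('top');g=manip.grab_frame('scene');c=np.load('clip.npz');s=manip.sense()
a=cv2.resize(f['pixels'][130:210,150:310],None,fx=4,fy=4,interpolation=cv2.INTER_CUBIC)
b=cv2.resize(g['pixels'][215:355,270:430],None,fx=4,fy=4,interpolation=cv2.INTER_CUBIC)
cv2.imwrite('pics/d_top.png',a[:,:,::-1]);cv2.imwrite('pics/d_sc.png',b[:,:,::-1])
R=np.array(s['orientation']);p=np.array(s['position'])+R@[.001,0,.003]
E=[p+R[:,0]*k for k in(-.095,.095)]
print('pin ends predicted top crop',((proj(f,E)-[150,130])*4).round(1).tolist(),'scene crop',((proj(g,E)-[270,215])*4).round(1).tolist())
for q in([-.0125,.062,.033],[-.0125,-.062,.033],[-.0125,.062,0],[-.0125,-.062,0],[0,0,0]):
    w=c['O']+c['R']@np.array(q);print(q,((proj(f,w)[0]-[150,130])*4).round(0),((proj(g,w)[0]-[270,215])*4).round(0))
E
```

```text
tcp in clip mm [  4.8  -0.3 100.8] gap 0.021578288462933668 F clip [-0.7 -0.2  0.1] t 8.85
turn [ 0.001  -0.0002 -0.0011] shift now-axes [ 0.002 -0.033  0.318] shift after turn [ 0.002 -0.032  0.318]
pin ends predicted top crop [[436.3, 193.3], [58.4, 203.5]] scene crop [[195.9, 130.5], [501.5, 245.1]]
[-0.0125, 0.062, 0.033] [161. 191.] [418. 334.]
[-0.0125, -0.062, 0.033] [391. 185.] [224. 256.]
[-0.0125, 0.062, 0] [174. 171.] [400. 389.]
[-0.0125, -0.062, 0] [398. 165.] [208. 309.]
[0, 0, 0] [284. 146.] [294. 351.]
```

View pics/d_top.png

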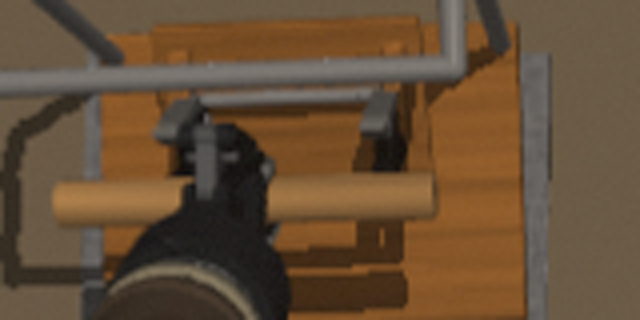

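View pics/d_sc.png

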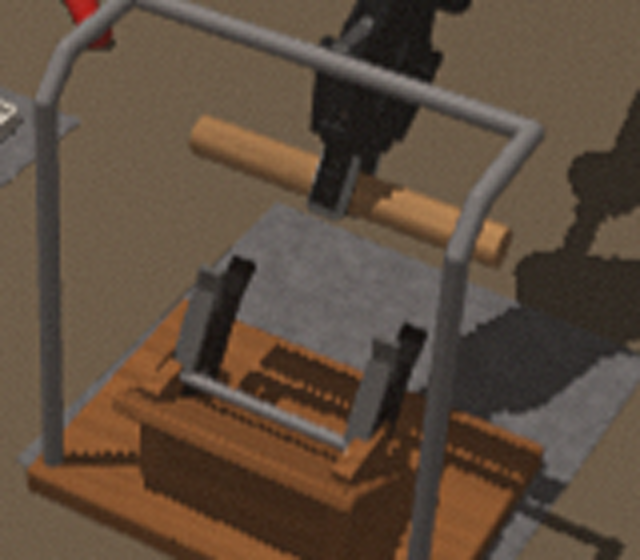

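The pin ends match the prediction within about 1 px in both views: top crop (436,193) and (56,204), scene crop (198,132) and (500,243). The fork tips are about where they were predicted too, so I'll go to the mouth.

carry_out(
  rows=[
    [0.001,0,-0.001,0,-0.016,0.05,-1],
    [0,0,0,0,-0.016,0.1,-1],
    [0,0,0,0,0,0.1,-1],
    [0,0,0,0,0,0.07,-1],
    [0,0,0,0,0,0,-1],
    [0,0,0,0,0,0,-1],
    [0,0,0,0,0,0,-1],
  ],
)

```text
clock: 9.53
position: [0.6443, 0.2241, 0.1486]
orientation: [[-0.04, 0.863, 0.504], [0.999, 0.034, 0.022], [0.002, 0.505, -0.863]]
wrist_force: [-0.1, 0.4, -0.7]
finger_gap: 0.0218
grasp_force: 78.6
```

```bash
python3 go.py .028
```

```text
tcp in clip mm [ 1.5  1.1 55.3] gap 0.021779722330186626 F clip [-0.5  0.4 -0.6] t 9.5333
turn [ 0.0017 -0.001   0.0002] shift now-axes [-0.008 -0.011  0.182] shift after turn [-0.008 -0.01   0.182]
```

carry_out(
  rows=[
    [0.0015,-0.001,0,-0.008,-0.01,0.03,-1],
    [0,0,0,0,0,0.03,-1],
    [0,0,0,0,0,0.03,-1],
    [0,0,0,0,0,0.03,-1],
    [0,0,0,0,0,0.03,-1],
    [0,0,0,0,0,0.03,-1],
    [0,0,0,0,0,0,-1],
    [0,0,0,0,0,0,-1],
  ],
)

```text
clock: 10.2
position: [0.6562, 0.2229, 0.123]
orientation: [[-0.038, 0.866, 0.498], [0.999, 0.034, 0.018], [-0.001, 0.499, -0.867]]
wrist_force: [0.2, -0.2, -0.9]
finger_gap: 0.0219
grasp_force: 78.6
```

```bash
python3 go.py .003
```

```text
tcp in clip mm [-1.  -0.4 27.2] gap 0.021883633787160132 F clip [-0.3 -0.2 -0.8] t 10.2
turn [-0.0004  0.0002  0.0002] shift now-axes [0.003 0.007 0.161] shift after turn [0.003 0.007 0.161]
```

carry_out(
  rows=[
    [0,0,0,0,0.005,0.02,-1],
    [0,0,0,0,0,0.02,-1],
    [0,0,0,0,0,0.02,-1],
    [0,0,0,0,0,0.02,-1],
    [0,0,0,0,0,0.02,-1],
    [0,0,0,0,0,0,-1],
  ],
)

```text
clock: 10.7
position: [0.6639, 0.2233, 0.1105]
orientation: [[-0.039, 0.866, 0.498], [0.999, 0.034, 0.018], [-0.001, 0.499, -0.867]]
wrist_force: [-1.7, 0.1, -1.1]
finger_gap: 0.0215
grasp_force: 78.7
```

```bash
python3 go.py .003
```

```text
tcp in clip mm [-0.5 -0.3 12.4] gap 0.02153913862968738 F clip [-2.   0.2 -0.2] t 10.7
turn [-0.0005  0.0003  0.0004] shift now-axes [0.002 0.004 0.063] shift after turn [0.002 0.004 0.063]
```

carry_out(
  rows=[
    [0,0,0,0,0.004,0.01,-1],
    [0,0,0,0,0,0.01,-1],
    [0,0,0,0,0,0.01,-1],
    [0,0,0,0,0,0.01,-1],
    [0,0,0,0,0,0.01,-1],
    [0,0,0,0,0,0,-1],
  ],
)

```text
clock: 11.2
position: [0.6683, 0.2232, 0.1037]
orientation: [[-0.038, 0.866, 0.498], [0.999, 0.033, 0.018], [-0.001, 0.498, -0.867]]
wrist_force: [-0.3, -0.1, -5.4]
finger_gap: 0.0217
grasp_force: 78.4
```

```bash
python3 go.py .003
```

```text
tcp in clip mm [-0.2 -0.7  4.4] gap 0.021687966566848838 F clip [-3.  -0.1 -4.5] t 11.2
turn [-0.0007  0.0003  0.0001] shift now-axes [0.005 0.001 0.009] shift after turn [0.005 0.001 0.009]
```

carry_out(
  rows=[
    [0,0,0,0,0,0.01,-1],
    [0,0,0,0,0,0.01,-1],
    [0,0,0,0,0,0,-1],
    [0,0,0,0,0,0,-1],
  ],
)

```text
clock: 11.53
position: [0.6699, 0.2235, 0.1031]
orientation: [[-0.038, 0.866, 0.499], [0.999, 0.034, 0.018], [-0.001, 0.499, -0.866]]
wrist_force: [-8.7, -0.9, 4.0]
finger_gap: 0.0218
grasp_force: 79.7
```

```bash
python3 go.py .0
```

```text
tcp in clip mm [ 0.9 -0.5  3. ] gap 0.021790252462390327 F clip [-5.6 -0.6  7.9] t 11.5333
turn [-0.0002  0.0004  0.0002] shift now-axes [ 0.003 -0.006  0.02 ] shift after turn [ 0.003 -0.006  0.02 ]
```

carry_out(
  rows=[
    [0,0,0,0,0,0,-0.2],
    [0,0,0,0,0,0,0],
    [0,0,0,0,0,0,0.4],
    [0,0,0,0,0,0,0.4],
    [0,0,0,0,0,0,0.4],
    [0,0,0,0,0,0,0.4],
    [0,0,0,0,0,0,0.4],
    [0,0,0,0,0,0,0.4],
  ],
)

```text
clock: 12.2
position: [0.6703, 0.2236, 0.1023]
orientation: [[-0.038, 0.866, 0.499], [0.999, 0.033, 0.019], [-0.001, 0.5, -0.866]]
wrist_force: [-0.0, 0.6, -1.1]
finger_gap: 0.0598
grasp_force: 0.0
```

carry_out(
  rows=[
    [0,0,0,0,0,-0.05,0.4],
    [0,0,0,0,0,-0.1,0.4],
    [0,0,0,0,0,-0.15,0.4],
    [0,0,0,0,0,-0.15,0.4],
    [0,0,0,0,0,-0.15,0.4],
    [0,0,0,0,0,-0.15,0.4],
    [0,0,0,0,-0.1,-0.15,0.4],
    [0,0,0,0,-0.1,-0.15,0.4],
    [0,0,0,0,-0.1,-0.15,0.4],
    [0,0,0,0,-0.1,-0.1,0.4],
    [0,0,0,0,0,0,0.4],
    [0,0,0,0,0,0,0.4],
  ],
)

```text
clock: 13.2
position: [0.5205, 0.2183, 0.2423]
orientation: [[-0.04, 0.865, 0.501], [0.999, 0.034, 0.02], [0.0, 0.501, -0.865]]
wrist_force: [0.8, 0.6, 0.4]
finger_gap: 0.0599
grasp_force: 0.0
```

Run:
```python
from h import *
f=manip.grab_frame('top');g=manip.grab_frame('scene');c=np.load('clip.npz')
a=cv2.resize(f['pixels'][120:215,160:290],None,fx=4,fy=4,interpolation=cv2.INTER_CUBIC)
b=cv2.resize(g['pixels'][215:355,280:420],None,fx=4,fy=4,interpolation=cv2.INTER_CUBIC)
o=np.zeros((560,1080,3),np.uint8);o[:380,:520]=a;o[:,520:]=b
cv2.imwrite('pics/e.png',cv2.resize(o,(800,415))[:,:,::-1])
E=[c['O']+c['R'][:,1]*k for k in(-.095,.095)];pt=proj(f,E);ps=proj(g,E)
for n,F,p,z in(('top',f,pt,4),('scene',g,ps,4)):
    h,s,v=cv2.split(cv2.cvtColor(F['pixels'],cv2.COLOR_RGB2HSV));print(n,'expected ends',p.round(1).tolist())
print('top ends->plane z=.1',onz(f,pt,.1).round(3).tolist())
```

```text
top expected ends [[264.0, 165.3], [177.8, 167.8]]
scene expected ends [[307.5, 287.8], [381.7, 318.9]]
top ends->plane z=.1 [[0.674, 0.129, 0.1], [0.667, 0.319, 0.1]]
```

View pics/e.png

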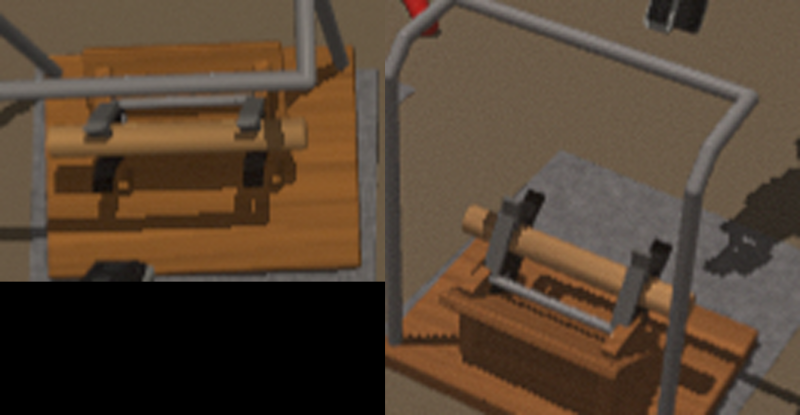

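The pin sits level in both forks with the jaw arms over it. Its ends are at top px (263,165) and (176,167), against (264,165) and (178,168) expected. In the scene view its end is at (308,289), against (307.5,288) expected. The gripper is clear, so I'll hand in.

```bash
python3 -c "
from station import manip
print(manip.close_job())"
```

```text
the job is handed in; nothing more can be done
None
```

The slim pin is pressed fully home in both forks, about centred, with the jaw closed over it and the hand clear; the arm touched nothing else, and I handed the job in at about 13 s (no verdict was returned).

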